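Make up two gel-run kits from the stock

ROBOT

A 6-joint arm with a two-finger parallel gripper is mounted at the origin on a cart in front of the work surface, level with it; the furniture and walls round the work are solid. World frame = base frame: x ahead of the robot, y to its left, z up, the work surface at z = 0. Lengths are in m, angles in rad, forces in N, time in s.
With the tool pointing down it reaches from about 0.35 to 0.975 m from the base axis. Payload 4.9 kg.
Tool frame: the origin (TCP) lies at the very end of the fingers, on their centre line; the grasp point (between the pads) lies 19 mm behind it; z points along the fingers, y is the line along which they close (so a half turn about z gives the same grasp; the last joint's range is limited). The gripper opens to 85 mm and grips with 20 to 120 N. Pads are 22 mm wide; open, the fingers measure 114 mm over their backs; the gripper's body (76 mm by 85 mm) begins 54 mm behind the grasp point. The pads swing forward as they close: fully open they stand 13 mm farther back than shut.
Start: joints at [1.188, 0.053, 1.613, -0, 1.476, -0.119], TCP at [0.163, 0.603, 0.231] pointing down, gripper open.
Joint ranges: [-3.01, 3.01], [-1.01, 2.22], [0.06, 2.58], [-1.02, 4.17], [0.09, 2.62], [-3.14, 3.14]. Speed limits (rad/s): [2.57, 2.57, 3.14, 3.14, 3.14, 3.14].

INTERFACE

Orientations are given as a rotation vector (axis times angle).
In Python, from station import get_obs, optics, ctrl gives the robot as it stands.
- The arm moves only by the shell command python3 -m pendant 'ROWS' [FORCE]. ROWS is JSON, a list of rows, each a list of 3 entries, a list of its own where there are three numbers: the shift along the tool's x, y, z in mm, then the turn, a rotation vector about the tool's x, y, z in rad, then the opening, from 0 (shut) to 1 (fully open). A call has 1 to 12 rows; each row shifts and turns the commanded pose from where the row before left it, along the tool's axes as they then stand; what a row does not reach is not made up. A row lasts 1/12 s, in which the tool goes at most 41.7 mm and 7.16 degrees, less where a joint would pass 70% of its speed; a pose out of reach is approached as far as the arm can. A call is refused whole if a number of a shift passes 41.7 or a number of a turn 0.125, either way. A call with a gripper value outside its range is refused whole. The fingers move at their own pace and stop on an object; FORCE is the grip in N (left out, the last holds). Time passes only in rows, so rows that do not move let the fingers close. It gives the time, the measured TCP pose, the force, the opening and the grip force at its end, in the units of the state.
- get_obs(): the state, without advancing time (a new reading comes with each control period).
- optics.get_image(name): name is "scene" or "top" or "wrist"; returns the picture (384x512x3 uint8, red, green, blue); there is no depth.
- optics.camera_model(name): a dict with "fx", "fy", "cx", "cy" (pixels), "cam_to_world" (4x4, takes a point from camera to world coordinates). Camera axes: x right, y up, looking along -z (the intrinsics and any distortion apply to the point x, -y, -z); pixel columns grow to the right and rows downward; lengths in m; the calibration is good to about 2 mm. A picture is of the moment at which its call begins: read the wrist's pose just before it. camera_model takes no time and is no camera call; for the wrist camera it gives the pose at the moment of the call.
- ctrl.finish_job(): hands the job in; it is judged then, once.
The state is a dict: "t": time; "q": joint angles; "dq": joint speeds; "effort": joint torques, N m; "tool_pos": TCP position; "tool_rot": TCP orientation; "contact_force": force on the tool from outside, world axes, zero at the start; "wrist_torque": the same for the moment, N m; "opening": finger opening in m; "grip_force": force on a finger pad.
Only numpy, scipy, OpenCV 4.12 (cv2) and the standard library are available. Lean on these libraries where they do the work, as an engineer would, in place of code of your own. Each camera call takes 0.05 s, during which the arm holds its last target. There are 200 camera calls.

TASK

Make up the two kits. Blue tray: draw the lowest green slide carrier straight out through the slot of the stack magazine (it already sticks out) and lay it flat on the tray's white rectangle, lengthwise along it, and stand the dark-blue-capped bottle on the tray's white disc. Red tray: stand the black comb box on its white rectangle, lengthwise along it, and the brown bottle on its white disc. Centre each thing on its place, keep both bottles upright, let the other carriers settle in the magazine, and leave the small light-blue-capped bottle where it stands.

Things in the scene. Friction and masses are not known exactly. Their poses are not given: they have to be found in the camera images.
- tray_blue: The blue tray, fixed, shallow, 130 (x) x 230 (y) mm, yawed up to 0.3 rad. Flat floor 4 mm above the worktop; rims 3 mm thick, 12 mm high. Origin: its centre at worktop level; z up. Two white places printed on the floor: a rectangle 96 (along tray x) x 46 mm centred at tray (0, -0.050) m, a disc of 64 mm diameter centred at tray (0, +0.055) m.
- tray_red: The red tray, fixed, shallow, 130 (x) x 230 (y) mm, yawed up to 0.3 rad. Flat floor 4 mm above the worktop; rims 3 mm thick, 12 mm high. Origin: its centre at worktop level; z up. Two white places printed on the floor: a rectangle 96 (along tray x) x 46 mm centred at tray (0, -0.050) m, a disc of 64 mm diameter centred at tray (0, +0.055) m.
- magazine: Magazine, fixed grey box, open top, black base, 101 (x) x 51 (y), 46 mm high; feet at the sides, 79 mm over all. Origin: centre at worktop level; inner floor 6 mm up. Slot in its -x end (outer face x = -0.0505): full width, 6 to 19 mm up. Its -x points to world +y within 0.2 rad. Holds 3 carriers, not latched: pull the lowest along -x (under 2 N), free after 62 mm; the others drop 10 mm.
- carrier_low: The lowest slide carrier, sticking out of the slot: loose green plate 90 (x) x 40 (y) x 10 mm, about 0.04 kg, glass strip on top, black ribs at its -x end. Origin: centre of underside; z up. It lies along the magazine (same axes), its -x end 28.5 mm out of the slot, underside 6 mm above the worktop, nothing under that end: grip it there from above across the 40 mm.
- carrier_top: The uppermost of the three like carriers, seen through the magazine's open top; underside 26 mm above the worktop at the start, 16 mm once the lowest is out. Origin: centre of underside. The third (not listed) lies between. Both stay in the magazine.
- bottle_blue: Clear reagent bottle, dark-blue screw cap, 50 mm diameter, 98 mm high (cap 45 mm diameter from 78 mm up), about 0.16 kg. Origin: centre of underside; z up. Loose, in any of the four places of the stock row behind the magazine (pitch 90 mm).
- bottle_amber: Brown reagent bottle, light tan cap, 39 mm diameter up to 60 mm height, tapering above to a 27 mm cap, 105 mm high, about 0.12 kg. Origin: centre of underside; z up. Loose, in any of the four places of the stock row behind the magazine (pitch 90 mm).
- comb_box: Black comb box with white combs in its open top, 85 (x) x 34 (y) mm, 50 mm high (walls to 46 mm), about 0.07 kg. Origin: centre of underside; z up. Its x points to world x within 0.25 rad. Loose, in any of the four places of the stock row behind the magazine (pitch 90 mm). Grip it across the 34 mm.
- bottle_cyan: Small clear bottle, light-blue cap, 37 mm diameter, 82 mm high, about 0.05 kg. Origin: centre of underside. Belongs to no kit. Loose, in any of the four places of the stock row behind the magazine (pitch 90 mm).
Things that resemble listed ones, but are neither listed nor needed, are in the scene too. Several things look just like the bottle_amber: the one meant starts farthest to the robot's right.

How it is judged:
At the end, for the whole second after the job is handed in: Each kit item within 15 mm (each tray axis) of its place's centre on its tray, flat on the floor, level within 0.1 rad, long things within 0.25 rad of tray x, at rest. Upper carriers settled in the magazine; light-blue-capped bottle within 20 mm of its start (x of carrier_low in the frame of tray_blue between -0.015 and 0.015 m and y of carrier_low in the frame of tray_blue between -0.065 and -0.035 m and z of carrier_low in the frame of tray_blue between 0.001 and 0.008 m and angle between each of carrier_low, bottle_blue, comb_box, bottle_amber, carrier_top, bottle_cyan's own z axis and vertical below 0.1 rad and linear speed of each of carrier_low, bottle_blue, comb_box, bottle_amber, carrier_top below 0.02 m/s and angle between the x axis of carrier_low and the x axis of tray_blue, either way round below 0.25 rad and x of bottle_blue in the frame of tray_blue between -0.015 and 0.015 m and y of bottle_blue in the frame of tray_blue between 0.04 and 0.07 m and z of bottle_blue in the frame of tray_blue between 0.001 and 0.008 m and x of comb_box in the frame of tray_red between -0.015 and 0.015 m and y of comb_box in the frame of tray_red between -0.065 and -0.035 m and z of comb_box in the frame of tray_red between 0.001 and 0.008 m and angle between the x axis of comb_box and the x axis of tray_red, either way round below 0.25 rad and x of bottle_amber in the frame of tray_red between -0.015 and 0.015 m and y of bottle_amber in the frame of tray_red between 0.04 and 0.07 m and z of bottle_amber in the frame of tray_red between 0.001 and 0.008 m and z of carrier_top in the frame of magazine between 0.011 and 0.021 m and horizontal distance between carrier_top and magazine below 0.012 m and distance of bottle_cyan from where it was at the start of the episode below 0.02 m); the robot touches nothing.
It fails at once if a kit bottle is tipped by more than 0.6 rad (angle between any of bottle_blue, bottle_amber's own z axis and vertical above 0.6 rad).
It fails at once if the light-blue-capped bottle is pushed more than 30 mm or knocked over (distance of bottle_cyan from where it was at the start of the episode above 0.03 m or angle between bottle_cyan's own z axis and vertical above 0.6 rad).
It fails at once if the uppermost carrier is lifted out of the magazine (z of carrier_top in the frame of magazine above 0.042 m).
It also fails if it takes over 104 s, if anything falls off the work surface, if the arm or the gripper's body presses on something with over 40 N, if the wrist force passes 120 N, or if a joint passes its speed limit or range.

## Working session

There is one attempt and no reset: what is moved stays moved. The work goes in short steps, Python scripts to look and compute and a shell command to move; the robot and the scene stay as the last step left them, time stands still between calls to the robot, and variables do not carry over. Pictures are saved under pics/ and viewed, at most 17 in all, crops included, and the job is handed in when it is done.

```bash
ls; mkdir -p pics; python3 - <<'E'
from station import get_obs, optics
import cv2, numpy as np
print(get_obs())
for n in ("scene","top"):
    im=optics.get_image(n); cv2.imwrite(f"pics/{n}0.png",im[:,:,::-1]); m=optics.camera_model(n); print(n,{k:(np.round(v,3).tolist() if hasattr(v,'__len__') and not isinstance(v,str) else v) for k,v in m.items()})
E
```

```text
pics
{'t': 0.0, 'q': array([ 1.18799335e+00,  5.33254790e-02,  1.61430008e+00,  3.46647732e-05,
        1.47601946e+00, -1.18982589e-01]), 'dq': array([-1.16398223e-03, -1.50276081e-03,  1.02253899e-03, -7.57053767e-04,
        2.99796721e-05, -4.96799025e-04]), 'effort': array([ 5.70767170e-04, -3.93689740e+01, -3.70172453e+01, -7.98731116e-05,
        7.26113882e-03, -1.41425568e-05]), 'tool_pos': array([0.1627245 , 0.6027927 , 0.23007885]), 'tool_rot': array([-4.13140888e-01, -3.11375948e+00,  3.10892009e-03]), 'contact_force': array([-0.35935463,  0.10312756, -0.29985319]), 'wrist_torque': array([-0.05440684, -0.0162135 , -0.0193775 ]), 'grip_force': 0.0, 'opening': 0.08556787597769708}
scene {'fx': 392.85535801809937, 'fy': 392.85535801809937, 'cx': 255.81365949505974, 'cy': 189.8484761087872, 'cam_to_world': [[-0.89, 0.274, -0.364, 0.043], [-0.456, -0.548, 0.701, 1.041], [-0.007, 0.79, 0.613, 0.872], [0.0, 0.0, 0.0, 1.0]]}
top {'fx': 368.37211545580016, 'fy': 368.37211545580016, 'cx': 263.9082767270079, 'cy': 194.22034331558984, 'cam_to_world': [[0.018, 0.982, -0.187, 0.302], [-1.0, 0.016, -0.01, 0.119], [-0.007, 0.187, 0.982, 1.285], [0.0, 0.0, 0.0, 1.0]]}
```

View pics/scene0.png

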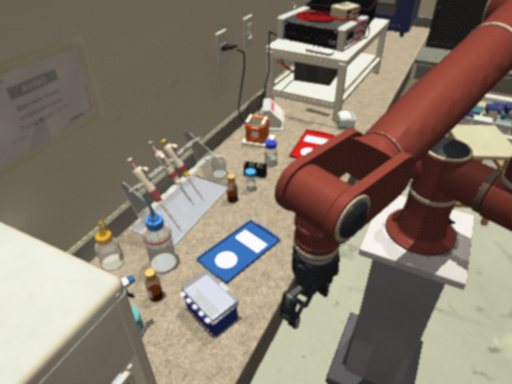

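View pics/top0.png

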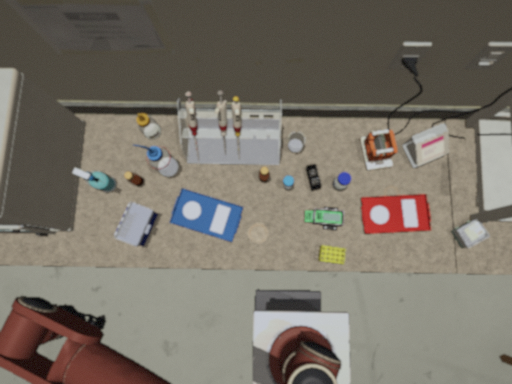

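The top view shows the kit row: brown bottle (264,174), light-blue cap (289,183), comb box (313,177), dark-blue cap (343,181). The magazine is at (325,217) with its carrier sticking out at left, the blue tray at (207,215) and the red one at (396,214).

Possible mix-ups:
- **Brown:** (264,174) or (133,179). I choose 264, which is farthest right.
- **Blue caps:** dark (343,181), light (289,183), wash bottle (155,154), teal (98,180). I choose 343.
- **Green:** carrier (310,217) or yellow-green rack (332,254). I choose the carrier.
- **Black:** comb box (313,177).

```bash
cat > h.py <<'E'
import numpy as np, cv2
from station import get_obs, optics
from scipy.spatial.transform import Rotation as R
def ray(m,px,z):
    px=np.atleast_2d(np.asarray(px,float)); T=np.array(m["cam_to_world"])
    d=np.c_[(px[:,0]-m["cx"])/m["fx"],-(px[:,1]-m["cy"])/m["fy"],-np.ones(len(px))]@T[:3,:3].T
    return T[:3,3]+d*((z-T[2,3])/d[:,2])[:,None]
def hsv(im): return cv2.cvtColor(im,cv2.COLOR_RGB2HSV)
def blobs(mask,amin=10):
    n,l,s,c=cv2.connectedComponentsWithStats(mask.astype(np.uint8)); 
    return [(l==i,s[i],c[i]) for i in range(1,n) if s[i][4]>=amin]
def rect(mask,m,z):
    """min-area rectangle of a mask in world at height z: centre, long, short, yaw of long axis"""
    c,_=cv2.findContours(mask.astype(np.uint8),cv2.RETR_EXTERNAL,cv2.CHAIN_APPROX_NONE)
    p=ray(m,max(c,key=cv2.contourArea)[:,0,:],z)[:,:2]
    (cx,cy),(w,h),a=cv2.minAreaRect((p*1000).astype(np.float32))
    a=np.deg2rad(a)
    if w<h: w,h,a=h,w,a+np.pi/2
    a=(a+np.pi/2)%np.pi-np.pi/2
    return np.round([cx,cy,w,h],1),round(a,3)
def pose():
    o=get_obs(); M=R.from_rotvec(o["tool_rot"]).as_matrix(); return o,M
def go(x,y,z,yaw):
    """yaw = world angle of the tool y (closing) axis mod pi; prints tool-frame shift mm (of the present tool axes) and turn"""
    o,M=pose(); cur=np.arctan2(M[1,1],M[0,1]); d=(yaw-cur+np.pi/2)%np.pi-np.pi/2
    yd=np.array([np.cos(cur+d),np.sin(cur+d),0]); zd=np.array([0,0,-1.]); xd=np.cross(yd,zd)
    D=M.T@np.c_[xd,yd,zd]
    print("t %.2f tcp"%o["t"],np.round(o["tool_pos"]*1000,1),"yaw %.3f"%cur,"q6 %.2f"%o["q"][5],"| shift",np.round(M.T@(np.array([x,y,z])-o["tool_pos"])*1000,1),"turn",np.round(R.from_matrix(D).as_rotvec(),3))
E
python3 - <<'E'
from h import *
im=cv2.imread("pics/top0.png"); cv2.imwrite("pics/crop0.png",cv2.resize(im[135:275,160:440],None,fx=2.8,fy=2.8,interpolation=cv2.INTER_CUBIC))
rgb=im[:,:,::-1].copy(); H=hsv(rgb); m=optics.camera_model("top")
h,s,v=H[...,0],H[...,1],H[...,2]
blue=(h>100)&(h<125)&(s>120)&(v>60); red=((h<8)|(h>172))&(s>150)&(v>80); green=(h>50)&(h<85)&(s>80)&(v>60); cy=(h>90)&(h<108)&(s>90)
for n,k,z in(("blue",blue,.012),("red",red,.012),("green",green,.016),("cyan",cy,.08)):
    for b,st,c in blobs(k&(np.arange(384)[:,None]<265)&(np.arange(384)[:,None]>130),15):
        print(n,st,np.round(c,1),*rect(b,m,z))
white=(s<60)&(v>150)
for b,st,c in blobs(white,100): print("white",st,np.round(c,1),*rect(b,m,.004))
o,M=pose();print(M.round(3),np.round(ray(m,[[343,181],[264,174],[289,183]],.09),3))
E
```

```text
blue [148 147  14  13 133] [154.3 153.3] [688.2 529.   47.   45. ] 0.375
blue [338 173  12  12 109] [343.8 178.2] [ 606.2 -148.6   40.4   38.9] -0.02
blue [ 171  190   71   51 1409] [205.4 214.5] [469.8 332.2 228.9 121.2] 1.287
red [ 361  195   69   38 1503] [394.5 213.9] [ 484.3 -325.3  232.8  125. ] -1.504
green [305 211   8  11  77] [308.4 216.1] [469.8 -23.7  35.3  24.3] -0.003
green [316 210  26  13 143] [325.4 216. ] [469.5 -92.8  88.2  39.2] 1.503
cyan [148 147  14  14 153] [154.1 153.1] [667.4 506.9  47.   44.4] 0.077
cyan [ 89 175   7   6  30] [ 91.9 178.1] [579.7 711.4  20.6  17.3] -1.555
cyan [284 176   9  10  79] [288.1 180.7] [580.   51.5  31.   26.8] 0.008
cyan [ 171  190   71   50 1343] [205.6 214.5] [460.5 320.6 214.  115.1] 1.289
white [  0  69  16 105 910] [  5.  105.1] [ 815.9 1086.   411.2   56.8] 0.152
white [197 101  29  19 235] [210.8 111.9] [853.1 328.3 119.1  54.8] -1.122
white [    7   110   449   274 47649] [241.2 251.3] [ 393.   244.  1531.9  937.4] -1.551
white [  73  116   72   63 1567] [106.7 146.6] [711.9 693.6 250.9 236.8] 1.554
white [153 116  20  11
[... 803 characters left out ...]
6.8   97.2   48.8] 0.071
white [183 201  18  19 277] [191.5 209.9] [485.9 385.9  64.4  59.9] 0.05
white [210 204  21  30 398] [219.8 218.8] [456.8 285.1  98.7  49.2] -0.286
white [370 205  19  19 280] [379.3 214.2] [ 482.7 -271.4   63.4   63.4] 0.017
white [323 213  17   8 112] [331.2 216.7] [ 470.1 -103.7   56.6   23.6] 1.496
white [458 221  35  53 862] [474.3 242.8] [ 372.7 -595.5  183.8  116.1] -0.08
white [  5 235  18  16 105] [ 13.3 239.3] [374.4 996.3  55.7  53.5] 0.772
white [240 362  11  20 108] [246.5 370.2] [-39.4 175.9  55.   33.7] 0.323
[[-0.965  0.261 -0.001]
 [ 0.261  0.965 -0.002]
 [ 0.    -0.002 -1.   ]] [[ 0.579 -0.13   0.09 ]
 [ 0.599  0.132  0.09 ]
 [ 0.569  0.049  0.09 ]]
```

View pics/crop0.png

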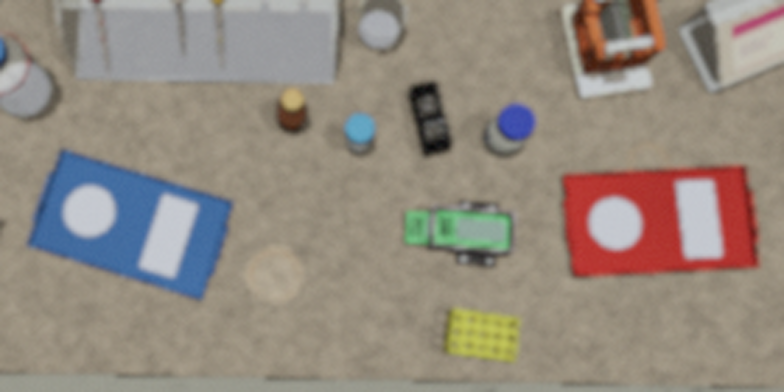

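The crop confirms the choices: right-hand brown bottle, dark-blue-capped bottle and black comb box in the stock row, with the carrier end sticking out toward +y. Tray places measure about 105 mm apart, which matches the spec. Next I move above the carrier end.

```bash
python3 -c "
from h import *
go(.4715,-.023,.16,-.068)"
```

```text
t 0.10 tcp [162.8 602.9 230.2] yaw 1.307 q6 -0.12 | shift [-461.3 -523.6   71. ] turn [-2.000e-03  1.000e-03  1.375e+00]
```

```bash
Z='[0,0,0]'; python3 -m pendant '[[[-26,-29,4],[0,0,0],1],[[-26,-29,4],[0,0,0],1],[[-26,-29,4],[0,0,0],1],[[-26,-29,4],[0,0,0],1],[[-26,-29,4],[0,0,0],1],[[-26,-29,4],[0,0,0],1],[[-26,-29,4],[0,0,0],1],[[-26,-29,4],[0,0,0],1],[[-26,-29,4],[0,0,0],1],[[-26,-29,4],[0,0,0],1],[[-26,-29,4],[0,0,0],1],[[-26,-29,4],[0,0,0],1]]'
python3 -m pendant '[[[-26,-29,4],[0,0,0],1],[[-26,-29,4],[0,0,0],1],[[-26,-29,4],[0,0,0],1],[[-26,-29,4],[0,0,0],1],[[-26,-29,4],[0,0,0],1],[[-20,-29,3],[0,0,0.1],0.7],[[0,0,0],[0,0,0.12],0.7],[[0,0,0],[0,0,0.12],0.7],[[0,0,0],[0,0,0.12],0.7],[[0,0,0],[0,0,0.12],0.7],[[0,0,0],[0,0,0.12],0.7],[[0,0,0],[0,0,0.12],0.7]]'
python3 -m pendant '[[[0,0,0],[0,0,0.12],0.7],[[0,0,0],[0,0,0.12],0.7],[[0,0,0],[0,0,0.12],0.7],[[0,0,0],[0,0,0.12],0.7],[[0,0,0],[0,0,0.075],0.7],[[0,0,0],[0,0,0],0.7],[[0,0,0],[0,0,0],0.7]]'
python3 - <<'E'
from h import *
go(.4715,-.023,.16,-.068)
m=optics.camera_model("wrist"); im=optics.get_image("wrist"); cv2.imwrite("pics/w1.png",im[:,:,::-1])
H=hsv(im); g=(H[...,0]>45)&(H[...,0]<85)&(H[...,1]>80)&(H[...,2]>50)
for b,s,c in blobs(g,150): print(s,c.round(1),rect(b,m,.016),rect(b,m,.036))
E
```

```text
t: 1.1
tool_pos: [0.3735, 0.1842, 0.1829]
tool_rot: [0.413, 3.114, 0.0]
contact_force: [1.3, 1.0, -0.7]
opening: 0.0855
grip_force: 0.0
t: 2.1
tool_pos: [0.4725, -0.0211, 0.1597]
tool_rot: [-1.628, -2.686, 0.001]
contact_force: [-0.4, 0.6, 0.7]
opening: 0.0594
grip_force: 0.0
t: 2.68
tool_pos: [0.4726, -0.021, 0.1599]
tool_rot: [-2.293, -2.147, 0.001]
contact_force: [0.2, 0.3, 0.4]
opening: 0.0596
grip_force: 0.0
t 2.68 tcp [472.6 -21.  159.9] yaw -0.066 q6 -0.14 | shift [-2.1 -0.9 -0.1] turn [-0.001 -0.     0.002]
[238 168  41  31 989] [257.7 181.3] (array([472.4, -25.6,  39.8,  30.7]), np.float64(-0.067)) (array([472.9, -19.8,  37. ,  28.5]), np.float64(-0.067))
[ 237  212   42   80 1680] [257.7 244.5] (array([ 467.1, -102.7,   93.8,   43.9]), np.float64(1.504)) (array([467.9, -91.5,  87.3,  40.8]), np.float64(1.504))
```

View pics/w1.png

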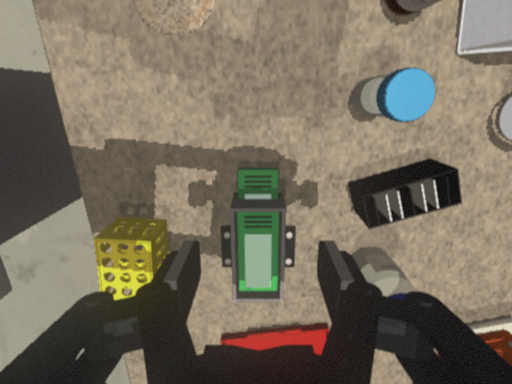

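The wrist view shows the carrier end with its ribs at (258,181), measuring 40 mm wide at a 16 mm height. The gripper is centred over it.

```bash
python3 -m pendant '[[[0,0,36],[0,0,0],0.7],[[0,0,36],[0,0,0],0.7],[[0,0,36],[0,0,0],0.7],[[0,0,30],[0,0,0],0.7],[[0,0,14],[0,0,0],0.7],[[0,0,6],[0,0,0],0.7],[[0,0,0],[0,0,0],0.7]]'
python3 -m pendant '[[[0,0,0],[0,0,0],0.35],[[0,0,0],[0,0,0],0.3],[[0,0,0],[0,0,0],0.3],[[0,0,0],[0,0,0],0.3],[[0,0,0],[0,0,0],0.3],[[0,0,0],[0,0,0],0.3]]' 40
python3 - <<'E'
from h import *
im=optics.get_image("wrist"); cv2.imwrite("pics/w2.png",im[:,:,::-1])
E
```

```text
t: 3.32
tool_pos: [0.4715, -0.0208, 0.0007]
tool_rot: [-2.293, -2.144, 0.003]
contact_force: [-0.9, -0.0, -0.2]
opening: 0.06
grip_force: 0.0
t: 3.82
tool_pos: [0.4738, -0.0212, 0.004]
tool_rot: [2.294, 2.144, 0.001]
contact_force: [-4.3, 1.9, 7.1]
opening: 0.0387
grip_force: 42.3
```

View pics/w2.png

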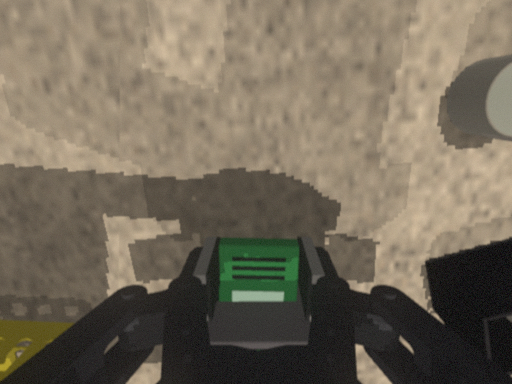

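Grip holds (38.7 mm opening, 42 N). Now I draw it out along tool +x.

```bash
python3 -m pendant '[[[0,0,-2],[0,0,0],0.3],[[8,0,0],[0,0,0],0.3],[[12,0,0],[0,0,0],0.3],[[15,0,0],[0,0,0],0.3],[[15,0,0],[0,0,0],0.3],[[15,0,0],[0,0,0],0.3],[[15,0,0],[0,0,0],0.3],[[10,0,0],[0,0,0],0.3],[[0,0,0],[0,0,0],0.3]]'
python3 - <<'E'
from h import *
im=optics.get_image("wrist"); cv2.imwrite("pics/w3.png",im[:,:,::-1])
m=optics.camera_model("top");im=optics.get_image("top"); H=hsv(im); g=(H[...,0]>45)&(H[...,0]<85)&(H[...,1]>80)&(H[...,2]>50)
for b,s,c in blobs(g,20): print(s,c.round(1),rect(b,m,.026))
cv2.imwrite("pics/t3.png",cv2.resize(im[180:260,260:380,::-1],None,fx=5,fy=5))
go(.5,0,.06,1.29)
E
```

```text
t: 4.62
tool_pos: [0.4794, 0.0704, 0.0046]
tool_rot: [2.293, 2.147, 0.002]
contact_force: [0.6, 0.2, -0.3]
opening: 0.0389
grip_force: 41.5
[316 210  26  13 128] [326.3 216.2] (array([468.1, -90.8,  87. ,  38.6]), np.float64(1.503))
[287 217  13   4  20] [292.4 219. ] (array([457.5,  30.6,  41.6,   7.5]), np.float64(1.389))
t 4.72 tcp [479.2  69.    4.4] yaw -0.067 q6 0.06 | shift [-67.4  25.4 -55.5] turn [ 0.000e+00  1.000e-03 -1.357e+00]
```

View pics/t3.png

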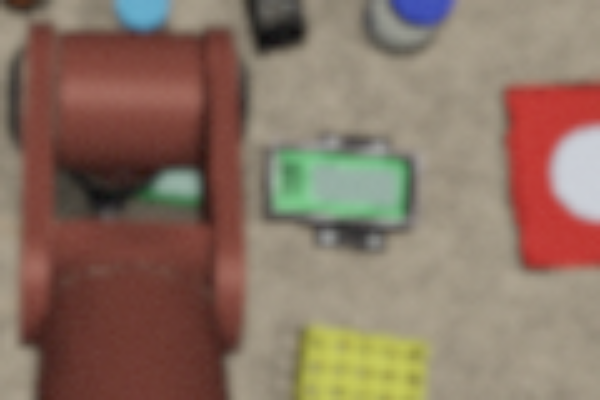

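The carrier is clear of the magazine at (292,219), and the upper two stayed in place (z estimate fits). Lift, carry to the blue tray, then turn there.

```bash
python3 -m pendant '[[[0,0,-15],[0,0,0],0.3],[[10,-3,-20],[0,0,0],0.3],[[25,-8,-20],[0,0,0],0.3],[[31,-10,-10],[0,0,0],0.3],[[31,-10,0],[0,0,0],0.3],[[31,-10,0],[0,0,0],0.3],[[31,-10,0],[0,0,0],0.3],[[31,-10,0],[0,0,0],0.3],[[21,-13,0],[0,0,0],0.3],[[10,-6,0],[0,0,0],0.3]]'
python3 -m pendant '[[[0,0,0],[0,0,-0.113],0.3],[[0,0,0],[0,0,-0.113],0.3],[[0,0,0],[0,0,-0.113],0.3],[[0,0,0],[0,0,-0.113],0.3],[[0,0,0],[0,0,-0.113],0.3],[[0,0,0],[0,0,-0.113],0.3],[[0,0,0],[0,0,-0.113],0.3],[[0,0,0],[0,0,-0.113],0.3],[[0,0,0],[0,0,-0.113],0.3],[[0,0,0],[0,0,-0.113],0.3],[[0,0,0],[0,0,-0.113],0.3],[[0,0,0],[0,0,-0.113],0.3]]'
python3 - <<'E'
from h import *
import time
go(.4241,.2946,.007,1.29)
m=optics.camera_model("wrist"); im=optics.get_image("wrist"); cv2.imwrite("pics/w4.png",im[:,:,::-1])
E
```

```text
t: 5.55
tool_pos: [0.4134, 0.2962, 0.0694]
tool_rot: [-2.294, -2.146, -0.001]
contact_force: [0.3, -0.3, -1.1]
opening: 0.0389
grip_force: 41.5
t: 6.55
tool_pos: [0.4147, 0.2935, 0.0692]
tool_rot: [0.436, 3.111, -0.001]
contact_force: [0.1, -0.5, 0.7]
opening: 0.039
grip_force: 41.5
t 6.55 tcp [414.7 293.5  69.2] yaw 1.292 q6 -0.82 | shift [-8.7  3.7 62.2] turn [-0.     0.     0.002]
```

View pics/w4.png

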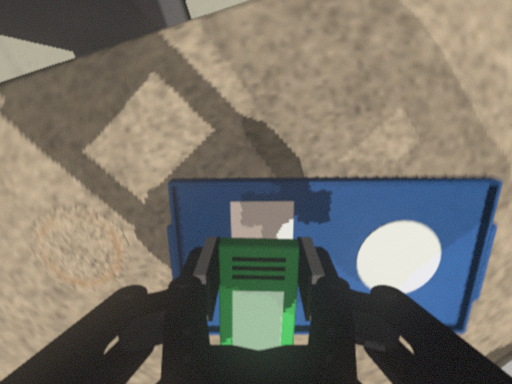

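The wrist view shows the carrier (258,290) held level and aligned with the white rectangle, whose near edge is at (262,201); the disc is at (399,257). Quick ray check of the tray from here.

```bash
python3 - <<'E'
from h import *
m=optics.camera_model("wrist"); im=cv2.imread("pics/w4.png")[:,:,::-1].copy(); H=hsv(im)
w=(H[...,1]<60)&(H[...,2]>170)
for b,s,c in blobs(w,600):
  if 300<c[0]<480: print(s,rect(b,m,.004))
print(ray(m,[[231,201],[294,201],[262,201]],.004).round(4))
E
```

```text
[ 357  220   85   74 4680] (array([484.8, 386.8,  64.4,  61.8]), np.float64(1.136))
[[0.4056 0.2756 0.004 ]
 [0.418  0.3196 0.004 ]
 [0.4117 0.2972 0.004 ]]
```

```bash
python3 -m pendant '[[[-5,2,20],[0,0,0],0.3],[[-4,1,20],[0,0,0],0.3],[[0,0,12],[0,0,0],0.3],[[0,0,5],[0,0,0],0.3],[[0,0,0],[0,0,0],0.3]]'
for i in 1 2 3; do python3 -m pendant '[[[0,0,2],[0,0,0],0.3],[[0,0,0],[0,0,0],0.3]]'; done
```

```text
t: 7.02
tool_pos: [0.4224, 0.2939, 0.0106]
tool_rot: [-0.445, -3.107, 0.003]
contact_force: [-0.3, 0.6, -1.7]
opening: 0.0386
grip_force: 41.5
t: 7.18
tool_pos: [0.4241, 0.2952, 0.011]
tool_rot: [0.443, 3.109, 0.001]
contact_force: [0.4, -1.5, -0.3]
opening: 0.0387
grip_force: 41.5
t: 7.35
tool_pos: [0.4241, 0.2953, 0.0089]
tool_rot: [0.443, 3.109, 0.001]
contact_force: [0.7, -0.9, -0.8]
opening: 0.0387
grip_force: 41.5
t: 7.52
tool_pos: [0.4236, 0.2951, 0.0063]
tool_rot: [0.443, 3.11, 0.0]
contact_force: [-0.2, 0.6, -0.9]
opening: 0.0392
grip_force: 41.5
```

```bash
for i in 1 2; do python3 -m pendant '[[[0,0,2],[0,0,0],0.3],[[0,0,0],[0,0,0],0.3],[[0,0,0],[0,0,0],0.3]]'; done
```

```text
t: 7.77
tool_pos: [0.4235, 0.295, 0.0041]
tool_rot: [-0.443, -3.11, 0.0]
contact_force: [-0.1, 0.7, -0.8]
opening: 0.039
grip_force: 41.5
t: 8.02
tool_pos: [0.424, 0.2952, 0.0028]
tool_rot: [0.443, 3.11, 0.0]
contact_force: [-2.0, -0.2, 3.9]
opening: 0.0387
grip_force: 43.7
```

Contact felt at the floor; release, rise and head above the blue-capped bottle.

```bash
python3 -m pendant '[[[0,0,-0.5],[0,0,0],0.5],[[0,0,0],[0,0,0],0.65],[[0,0,0],[0,0,0],0.65],[[0,0,-8],[0,0,0],0.65],[[0,0,-20],[0,0,0],0.65],[[0,0,-35],[0,0,0],0.7],[[0,0,-40],[0,0,0],0.7],[[0,0,-40],[0,0,0],0.8],[[0,0,-40],[0,0,0],0.9]]'
python3 - <<'E'
from h import *
go(.560,-.132,.2,1.57)
m=optics.camera_model("wrist"); im=optics.get_image("wrist"); cv2.imwrite("pics/w5.png",im[:,:,::-1])
H=hsv(im); g=(H[...,0]>45)&(H[...,0]<85)&(H[...,1]>80)&(H[...,2]>50)
for b,s,c in blobs(g,150): print(s,c.round(1),rect(b,m,.014))
E
```

```text
t: 8.77
tool_pos: [0.4232, 0.2948, 0.188]
tool_rot: [0.443, 3.11, 0.0]
contact_force: [1.2, -0.2, 0.7]
opening: 0.0764
grip_force: 0.0
t 8.77 tcp [423.2 294.8 188. ] yaw 1.288 q6 -0.82 | shift [-250.5 -371.7  -12. ] turn [ 0.     0.    -0.282]
[ 240  164   38   78 1525] [258.4 194.8] (array([460.1, 283.9,  91.5,  39.4]), np.float64(-0.312))
```

Carrier lies at (460,284) mm, about 3 mm from its place centre and 0.03 rad off. Next, the blue-capped bottle.

```bash
python3 -m pendant '[[[-21,-31,-1],[0,0,0],0.9],[[-21,-31,-1],[0,0,0],0.9],[[-21,-31,-1],[0,0,0],0.9],[[-21,-31,-1],[0,0,0],0.9],[[-21,-31,-1],[0,0,0],0.9],[[-21,-31,-1],[0,0,0],0.9],[[-21,-31,-1],[0,0,0],0.9],[[-21,-31,-1],[0,0,0],0.9],[[-21,-31,-1],[0,0,0],0.9],[[-21,-31,-1],[0,0,0],0.9],[[-21,-31,-1],[0,0,0],0.9],[[-19,-31,-1],[0,0,0],0.9]]'
python3 -m pendant '[[[0,0,0],[0,0,-0.094],0.9],[[0,0,0],[0,0,-0.094],0.9],[[0,0,0],[0,0,-0.094],0.9],[[0,0,0],[0,0,0],0.9],[[0,0,0],[0,0,0],0.9]]'
python3 - <<'E'
from h import *
go(.586,-.131,.2,1.57)
m=optics.camera_model("wrist"); im=optics.get_image("wrist"); cv2.imwrite("pics/w6.png",im[:,:,::-1])
H=hsv(im); h,s,v=H[...,0],H[...,1],H[...,2]
for n,g,z in (("blue",(h>110)&(h<130)&(s>120)&(v>50),.098),("cyan",(h>90)&(h<108)&(s>90),.082),("black",(v<50),.046)):
  for b,st,c in blobs(g,200): print(n,st,c.round(1),rect(b,m,z))
E
```

```text
t: 9.82
tool_pos: [0.5603, -0.134, 0.1981]
tool_rot: [0.443, 3.109, -0.0]
contact_force: [1.7, 0.6, -0.2]
opening: 0.0765
grip_force: 0.0
t: 10.23
tool_pos: [0.5599, -0.132, 0.1979]
tool_rot: [0.005, 3.141, -0.0]
contact_force: [-0.0, -0.4, -0.4]
opening: 0.0767
grip_force: 0.0
t 10.23 tcp [ 559.9 -132.   197.9] yaw 1.568 q6 -1.93 | shift [-26.1   1.   -2.1] turn [-0.     0.    -0.002]
blue [233 228  29  17 205] [245.  237.3] (array([ 602.7, -142.9,   29. ,    9.4]), np.float64(1.056))
cyan [ 431  188   48   39 1408] [454.2 206.5] (array([580.3,  46.5,  43.8,  35.1]), np.float64(0.908))
black [266  35  49  12 305] [290.4  40.3] (array([ 437.7, -103.5,   42.6,    6.7]), np.float64(1.503))
black [ 316  170   46   80 1230] [335.9 197.2] (array([597.7, -46.8,  85.6,  37.3]), np.float64(0.242))
black [    0   238   512   146 32248] [261.7 342.5] (array([ 731.5, -136. ,  653.7,  205.1]), np.float64(1.566))
```

View pics/w6.png

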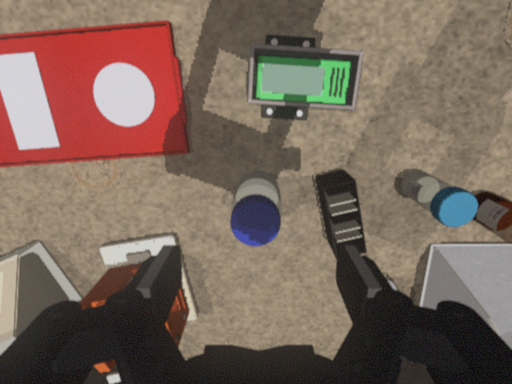

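The wrist view shows the dark-blue cap top centred at about (256,221), the comb box around (340,210), and the light-blue cap at (454,206).

```bash
python3 - <<'E'
from h import *
m=optics.camera_model("wrist"); im=cv2.imread("pics/w6.png")[:,:,::-1].copy()
H=hsv(im); h,s,v=H[...,0],H[...,1],H[...,2]; print(H[221,256],H[237,245],H[210,256])
g=(h>112)&(h<135)&(s>90)
for b,st,c in blobs(g,400): print(st,c.round(1),rect(b,m,.098))
p=ray(m,[[256,221]],.098)[0];print(p.round(4)); go(p[0],p[1],.04,1.57)
E
```

```text
[123 105  78] [118 148 171] [124 106  82]
[ 231  201   48   45 1591] [255.2 223.4] (array([ 589.2, -135.3,   41.5,   40.9]), np.float64(-0.004))
[ 0.5868 -0.134   0.098 ]
t 10.28 tcp [ 559.9 -131.8  197.9] yaw 1.568 q6 -1.93 | shift [-27.   -2.1 157.9] turn [-0.     0.    -0.002]
```

```bash
python3 -m pendant '[[[-15,-2,0],[0,0,0],0.9],[[-13.5,-1,0],[0,0,0],0.9],[[0,0,30],[0,0,0],0.9],[[0,0,30],[0,0,0],0.9],[[0,0,30],[0,0,0],0.9],[[0,0,30],[0,0,0],0.9],[[0,0,25],[0,0,0],0.9],[[0,0,12],[0,0,0],0.9],[[0,0,5],[0,0,0],0.9],[[0,0,0],[0,0,0],0.9]]'
python3 -m pendant '[[[0,0,0],[0,0,0],0.7],[[0,0,0],[0,0,0],0.5],[[0,0,0],[0,0,0],0.45],[[0,0,0],[0,0,0],0.45],[[0,0,0],[0,0,0],0.45],[[0,0,0],[0,0,0],0.45]]' 40
python3 -c "
from h import *
go(.485,.3865,.125,1.29)"
```

```text
t: 11.12
tool_pos: [0.588, -0.1346, 0.0351]
tool_rot: [-0.002, -3.14, -0.001]
contact_force: [0.2, -0.2, 0.0]
opening: 0.0764
grip_force: 0.0
t: 11.62
tool_pos: [0.5905, -0.1356, 0.0385]
tool_rot: [0.002, 3.137, -0.002]
contact_force: [1.0, -0.1, 6.9]
opening: 0.0476
grip_force: 41.9
t 11.62 tcp [ 590.5 -135.6   38.5] yaw 1.570 q6 -1.92 | shift [105.6 521.9 -87.7] turn [-0.001  0.005  0.28 ]
```

```bash
python3 -m pendant '[[[0,0,-10],[0,0,0],0.4],[[0,0,-25],[0,0,0],0.4],[[0,0,-35],[0,0,0],0.4],[[0,0,-35],[0,0,0],0.4],[[0,10,-25],[0,0,0],0.4],[[4,20,-6],[0,0,0],0.4],[[7,32,0],[0,0,0],0.4],[[8,36,0],[0,0,0],0.4],[[8,36,0],[0,0,0],0.4],[[8,36,0],[0,0,0],0.4],[[8,36,0],[0,0,0],0.4],[[8,36,0],[0,0,0],0.4]]'
python3 -m pendant '[[[8,36,0],[0,0,0],0.4],[[8,36,0],[0,0,0],0.4],[[8,36,0],[0,0,0],0.4],[[8,36,0],[0,0,0],0.4],[[8,36,0],[0,0,0],0.4],[[8,36,0],[0,0,0],0.4],[[6,30,0],[0,0,0],0.4],[[3,15,0],[0,0,0],0.4],[[0,6,0],[0,0,0.07],0.4],[[0,0,0],[0,0,0.07],0.4],[[0,0,0],[0,0,0.07],0.4],[[0,0,0],[0,0,0.07],0.4]]'
python3 - <<'E'
from h import *
go(.4855,.3865,.0445,1.29)
im=optics.get_image("wrist"); cv2.imwrite("pics/w7.png",im[:,:,::-1])
E
```

```text
t: 12.62
tool_pos: [0.5363, 0.1086, 0.1718]
tool_rot: [-0.002, -3.141, 0.0]
contact_force: [1.1, 0.5, -1.9]
opening: 0.048
grip_force: 41.5
t: 13.62
tool_pos: [0.4804, 0.3736, 0.1715]
tool_rot: [-0.445, -3.109, 0.002]
contact_force: [0.1, 0.3, -1.1]
opening: 0.0476
grip_force: 41.6
t 13.62 tcp [480.4 373.6 171.5] yaw 1.287 q6 -0.75 | shift [ -1.3  14.  127. ] turn [-0.002 -0.001 -0.003]
```

View pics/w7.png

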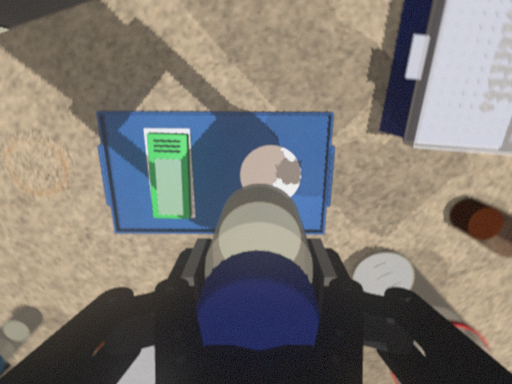

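The carrier sits in its white rectangle at (170,175), and the bottle is held upright over the disc at (270,172). Shift 14 mm and lower.

```bash
python3 -m pendant '[[[0,7,15],[0,0,0],0.4],[[-1,7,30],[0,0,0],0.4],[[0,0,35],[0,0,0],0.4],[[0,0,25],[0,0,0],0.4],[[0,0,12],[0,0,0],0.4],[[0,0,6],[0,0,0],0.4],[[0,0,2],[0,0,0],0.4],[[0,0,0],[0,0,0],0.4]]'
for i in 1 2 3; do python3 -m pendant '[[[0,0,1.5],[0,0,0],0.4],[[0,0,0],[0,0,0],0.4]]';done
```

```text
t: 14.33
tool_pos: [0.4865, 0.3876, 0.048]
tool_rot: [0.439, 3.109, 0.002]
contact_force: [-0.6, -0.4, -0.8]
opening: 0.0474
grip_force: 41.6
t: 14.5
tool_pos: [0.4869, 0.388, 0.0473]
tool_rot: [0.439, 3.108, 0.003]
contact_force: [-0.2, 0.2, -2.3]
opening: 0.0476
grip_force: 41.6
t: 14.67
tool_pos: [0.4861, 0.3876, 0.0446]
tool_rot: [0.439, 3.11, 0.001]
contact_force: [-0.5, -0.2, -2.1]
opening: 0.0476
grip_force: 41.6
t: 14.83
tool_pos: [0.4859, 0.3875, 0.0426]
tool_rot: [0.439, 3.11, 0.001]
contact_force: [-0.2, 0.5, -0.9]
opening: 0.0477
grip_force: 41.7
```

```bash
for i in 1 2; do python3 -m pendant '[[[0,0,1.5],[0,0,0],0.4],[[0,0,0],[0,0,0],0.4]]';done
```

```text
t: 15.0
tool_pos: [0.4861, 0.3875, 0.0426]
tool_rot: [0.439, 3.11, -0.0]
contact_force: [-2.6, -2.1, 7.5]
opening: 0.0476
grip_force: 42.6
t: 15.17
tool_pos: [0.4862, 0.3875, 0.0425]
tool_rot: [0.439, 3.111, -0.001]
contact_force: [-5.4, -4.1, 14.1]
opening: 0.0479
grip_force: 43.3
```

```bash
python3 -m pendant '[[[0,0,-3],[0,0,0],0.5],[[0,0,0],[0,0,0],0.7],[[0,0,0],[0,0,0],0.9],[[0,0,0],[0,0,0],0.9],[[0,0,0],[0,0,0],0.9],[[0,0,-15],[0,0,0],0.9],[[0,0,-30],[0,0,0],0.9],[[0,0,-35],[0,0,0],0.9],[[0,0,-35],[0,0,0],0.9],[[0,0,-30],[0,0,0],0.9],[[0,0,-10],[0,0,0],0.9]]'
python3 -m pendant '[[[-17,-33,0],[0,0,0],0.9],[[-17,-33,0],[0,0,0],0.9],[[-17,-33,0],[0,0,0],0.9],[[-17,-33,0],[0,0,0],0.9],[[-17,-33,0],[0,0,0],0.9],[[-17,-33,0],[0,0,0],0.9],[[-17,-33,0],[0,0,0],0.9],[[-17,-33,0],[0,0,0],0.9],[[-17,-33,0],[0,0,0],0.9],[[-17,-33,0],[0,0,0],0.9],[[-17,-33,0],[0,0,0],0.9],[[-17,-33,0],[0,0,0],0.9]]'
python3 -m pendant '[[[0,0,0],[0,0,-0.12],0.7],[[0,0,0],[0,0,-0.12],0.7],[[0,0,0],[0,0,-0.12],0.7],[[0,0,0],[0,0,-0.12],0.7],[[0,0,0],[0,0,0],0.7],[[0,0,0],[0,0,0],0.7]]'
python3 - <<'E'
from h import *
go(.598,-.047,.030,1.79)
m=optics.camera_model("wrist"); im=optics.get_image("wrist"); cv2.imwrite("pics/w8.png",im[:,:,::-1])
H=hsv(im); v=H[...,2]
for b,st,c in blobs(v<50,300): print(st,c.round(1),rect(b,m,.046),rect(b,m,0))
m=optics.camera_model("top"); im=optics.get_image("top"); cv2.imwrite("pics/t8.png",im[:,:,::-1])
H=hsv(im); h,s,v=cv2.split(H)
for b,st,c in blobs((h>110)&(h<130)&(s>120)&(v>60)&(np.arange(512)<250),30): print("blue",st,rect(b,m,.098))
E
```

```text
t: 16.08
tool_pos: [0.4879, 0.3888, 0.2037]
tool_rot: [0.438, 3.104, 0.009]
contact_force: [-0.1, -0.1, 1.3]
opening: 0.077
grip_force: 0.0
t: 17.08
tool_pos: [0.5715, -0.0515, 0.1961]
tool_rot: [-0.44, -3.109, -0.0]
contact_force: [0.1, 1.1, 1.1]
opening: 0.077
grip_force: 0.0
t: 17.58
tool_pos: [0.5716, -0.0497, 0.1962]
tool_rot: [0.307, -3.125, -0.001]
contact_force: [0.1, 0.0, 0.2]
opening: 0.0597
grip_force: 0.0
t 17.58 tcp [571.6 -49.7 196.2] yaw 1.767 q6 -1.98 | shift [-26.7  -2.7 166.2] turn [ 0.001 -0.001 -0.023]
[242 164  33  49 802] [259.1 181.8] (array([584.3, -47.4,  50.8,  31.9]), np.float64(0.211)) (array([598.3, -44.6,  58.8,  36.9]), np.float64(0.211))
[    0   242   512   142 32078] [257.4 341.5] (array([741.1, -19.3, 649.2, 198.8]), np.float64(-1.377)) (array([779.6, -12.2, 751. , 230. ]), np.float64(-1.377))
blue [178 200  14  13 141] (array([485.1, 390. ,  42.8,  39.6]), np.float64(-1.554))
```

View pics/w8.png

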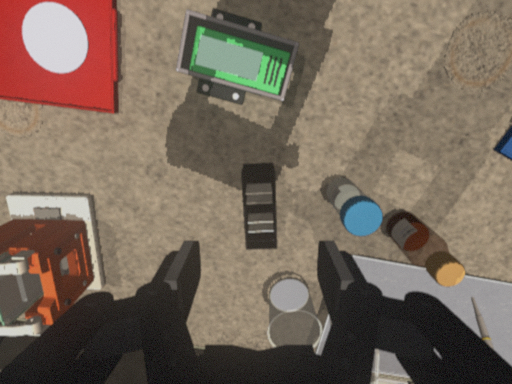

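The view shows the comb box at (260,206), with its far rim edge at row 247 and columns 246–277, nicely aligned with the gripper. I'll cast rays for its ends.

```bash
python3 - <<'E'
from h import *
m=optics.camera_model("wrist"); T=np.array(m["cam_to_world"]); print(T[:3,3].round(3),T[:3,2].round(3))
f=ray(m,[[246,248],[277,247]],.046); n=ray(m,[[243,164],[274,163]],0); n2=ray(m,[[243,164],[274,163]],.046)
print(f.round(4),n.round(4),n2.round(4))
fm=f.mean(0);nm=n.mean(0);print("len base-near..top-far",np.linalg.norm((fm-nm)[:2]),"width",np.linalg.norm(f[0]-f[1]),"top-top",np.linalg.norm((fm-n2.mean(0))[:2]))
a=np.array([np.cos(.205),np.sin(.205)]); print("centre from far",fm[:2]-.0425*a)
E
```

```text
[ 0.495 -0.065  0.34 ] [-0.301 -0.061  0.952]
[[ 0.6532 -0.0471  0.046 ]
 [ 0.6455 -0.0146  0.046 ]] [[ 0.5734 -0.0672  0.    ]
 [ 0.5653 -0.0328  0.    ]] [[ 0.5628 -0.0669  0.046 ]
 [ 0.5559 -0.0372  0.046 ]]
len base-near..top-far 0.08224026203659127 width 0.03345448664546966 top-top 0.09247300328838835
centre from far [ 0.6077216  -0.03950938]
```

```bash
python3 -m pendant '[[[-19,1,0],[0,0,-0.023],0.7],[[-19.5,1,5],[0,0,0],0.7],[[0,0,35],[0,0,0],0.7],[[0,0,35],[0,0,0],0.7],[[0,0,35],[0,0,0],0.7],[[0,0,35],[0,0,0],0.7],[[0,0,20],[0,0,0],0.7],[[0,0,11],[0,0,0],0.7],[[0,0,5],[0,0,0],0.7],[[0,0,0],[0,0,0],0.7]]'
python3 -m pendant '[[[0,0,0],[0,0,0],0.5],[[0,0,0],[0,0,0],0.35],[[0,0,0],[0,0,0],0.25],[[0,0,0],[0,0,0],0.25],[[0,0,0],[0,0,0],0.25],[[0,0,0],[0,0,0],0.25]]' 40
python3 -c "
from h import *
go(.4897,-.377,.13,1.637)"
```

```text
t: 18.52
tool_pos: [0.6089, -0.0396, 0.0158]
tool_rot: [0.347, -3.121, -0.001]
contact_force: [-0.4, -0.0, 0.7]
opening: 0.0601
grip_force: 0.0
t: 19.02
tool_pos: [0.6111, -0.0401, 0.0189]
tool_rot: [-0.348, 3.118, -0.002]
contact_force: [0.7, -0.4, 6.4]
opening: 0.0334
grip_force: 41.3
t 19.02 tcp [611.1 -40.1  18.9] yaw 1.793 q6 -1.98 | shift [ 192.2 -302.1 -111.4] turn [-0.001  0.004  0.156]
```

```bash
python3 -m pendant '[[[0,0,-12],[0,0,0],0.25],[[0,0,-30],[0,0,0],0.25],[[0,0,-38],[0,0,0],0.25],[[8,-12,-31],[0,0,0],0.25],[[18,-28,0],[0,0,0],0.25],[[20,-31,0],[0,0,0],0.25],[[20,-31,0],[0,0,0],0.25],[[20,-31,0],[0,0,0],0.25],[[20,-31,0],[0,0,0],0.25],[[20,-31,0],[0,0,0],0.25],[[20,-31,0],[0,0,0],0.25],[[20,-31,0],[0,0,0],0.25]]'
python3 -m pendant '[[[20,-31,0],[0,0,0],0.25],[[16,-25,0],[0,0,0],0.25],[[8,-12,0],[0,0,0.05],0.25],[[0,0,0],[0,0,0.05],0.25],[[0,0,0],[0,0,0.056],0.25],[[0,0,0],[0,0,0],0.25],[[0,0,0],[0,0,0],0.25]]'
python3 - <<'E'
from h import *
go(.4897,-.377,.025,1.637)
m=optics.camera_model("wrist"); im=optics.get_image("wrist"); cv2.imwrite("pics/w9.png",im[:,:,::-1])
H=hsv(im); h,s,v=cv2.split(H)
for b,st,c in blobs((s<60)&(v>150),800): print(st,c.round(1),rect(b,m,.004))
E
```

```text
t: 20.02
tool_pos: [0.5028, -0.3284, 0.1281]
tool_rot: [-0.348, 3.122, -0.0]
contact_force: [0.9, -1.4, -1.2]
opening: 0.0336
grip_force: 40.5
t: 20.6
tool_pos: [0.4758, -0.4029, 0.1277]
tool_rot: [0.106, -3.14, 0.0]
contact_force: [0.0, -0.1, 0.2]
opening: 0.0334
grip_force: 40.6
t 20.60 tcp [ 475.8 -402.9  127.7] yaw 1.638 q6 -2.46 | shift [-15.6  24.9 102.7] turn [-0.    -0.     0.001]
[   0   11  105  165 9880] [ 39.4 102.3] (array([ 412.5, -606.6,  110. ,   99.7]), np.float64(0.474))
[  39  134   78   71 1181] [ 80.6 167.8] (array([ 472.9, -565.7,   92.2,   35.9]), np.float64(-0.837))
[ 363  167   70   65 3562] [397.5 198.9] (array([ 483.3, -272.8,   64.3,   63. ]), np.float64(-1.504))
```

View pics/w9.png

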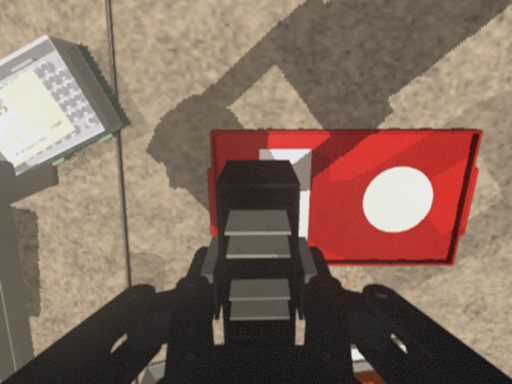

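The box is held level over the red tray, and the disc at (397,199) again measures (483,-273) mm. Correct by about (-17, +25) mm and lower.

```bash
python3 -m pendant '[[[-8,12,5],[0,0,0],0.25],[[-9,13,25],[0,0,0],0.25],[[0,0,35],[0,0,0],0.25],[[0,0,20],[0,0,0],0.25],[[0,0,11],[0,0,0],0.25],[[0,0,3],[0,0,0],0.25],[[0,0,0],[0,0,0],0.25]]'
for i in 1 2 3 4; do python3 -m pendant '[[[0,0,1.5],[0,0,0],0.25],[[0,0,0],[0,0,0],0.25]]' | grep -E "pos|contact";done
```

```text
t: 21.23
tool_pos: [0.4913, -0.3762, 0.0277]
tool_rot: [0.105, -3.139, -0.002]
contact_force: [-0.2, -0.7, -0.8]
opening: 0.0333
grip_force: 40.5
tool_pos: [0.4924, -0.3779, 0.0287]
contact_force: [0.3, -0.2, 0.2]
tool_pos: [0.4918, -0.3776, 0.0264]
contact_force: [-0.3, -0.3, -1.1]
tool_pos: [0.4913, -0.377, 0.024]
contact_force: [-0.2, -0.5, -0.9]
tool_pos: [0.4915, -0.3772, 0.0229]
contact_force: [-1.8, 0.2, 2.6]
```

```bash
python3 -m pendant '[[[0,0,-0.5],[0,0,0],0.4],[[0,0,0],[0,0,0],0.6],[[0,0,0],[0,0,0],0.6],[[0,0,0],[0,0,0],0.6],[[0,0,-10],[0,0,0],0.6],[[0,0,-30],[0,0,0],0.7],[[0,0,-40],[0,0,0],0.8],[[0,0,-40],[0,0,0],0.8],[[0,0,-40],[0,0,0],0.8],[[0,15,-18],[0,0,0],0.8],[[-8,30,0],[0,0,0],0.8],[[-9,39,0],[0,0,0],0.8]]'
python3 -m pendant '[[[-8.5,39,0],[0,0,0],0.8],[[-8.5,39,0],[0,0,0],0.8],[[-8.5,39,0],[0,0,0],0.8],[[-8.5,39,0],[0,0,0],0.8],[[-8.5,39,0],[0,0,0],0.8],[[-8.5,39,0],[0,0,0],0.8],[[-8.5,39,0],[0,0,0],0.8],[[-8.5,39,0],[0,0,0],0.8],[[-8.5,39,0],[0,0,0],0.8],[[-8.5,39,0],[0,0,0],0.8],[[-8.5,29,0],[0,0,0],0.8],[[0,0,0],[0,0,0],0.8]]'
python3 - <<'E'
from h import *
go(.59,.135,.035,1.57)
m=optics.camera_model("wrist"); im=optics.get_image("wrist"); cv2.imwrite("pics/w10.png",im[:,:,::-1])
m=optics.camera_model("top"); im=optics.get_image("top"); 
H=hsv(im); h,s,v=cv2.split(H)
for b,st,c in blobs((v<75)&(np.arange(512)<430)&(np.arange(512)>390)&(np.arange(384)[:,None]>180)&(np.arange(384)[:,None]<240),30): print("comb",st,c,rect(b,m,.046))
cv2.imwrite("pics/t10.png",cv2.resize(im[180:260,340:440,::-1],None,fx=6,fy=6))
E
```

```text
t: 22.9
tool_pos: [0.5036, -0.2937, 0.2049]
tool_rot: [-0.098, 3.135, -0.007]
contact_force: [0.6, 1.4, -0.9]
opening: 0.0685
grip_force: 0.0
t: 23.9
tool_pos: [0.5685, 0.1372, 0.2018]
tool_rot: [-0.113, 3.138, 0.003]
contact_force: [0.2, -1.3, 0.9]
opening: 0.0682
grip_force: 0.0
t 23.90 tcp [568.5 137.2 201.8] yaw 1.643 q6 -1.53 | shift [-21.1  -4.1 166.8] turn [0.002 0.001 0.073]
comb [405 201  14  23 230] [411.13478261 212.00434783] (array([ 485.5, -368.2,   76.3,   40.8]), np.float64(0.07))
```

View pics/w10.png

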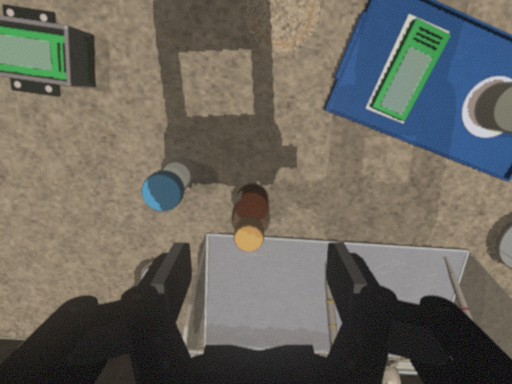

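View pics/t10.png

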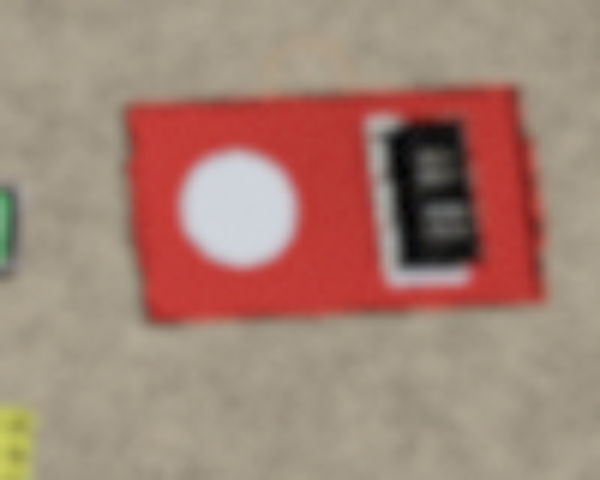

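Wrist view: brown bottle cap at (249,238), light-blue cap (162,190), stand front edge at row 236; on the blue tray both items sit in their places. Top view: the comb box stands on the white rectangle of the red tray, with a slight offset to re-measure.

```bash
python3 - <<'E'
from h import *
m=optics.camera_model("wrist"); im=cv2.imread("pics/w10.png")[:,:,::-1].copy(); H=hsv(im); h,s,v=cv2.split(H)
for b,st,c in blobs((h>8)&(h<25)&(s>100)&(v>100),150): 
    r=rect(b,m,.105); print(st,c.round(1),r)
    if 220<c[1]<260: p=r[0]/1000
base=ray(m,[[254,184],[235,225],[268,225],[207,235],[330,240]],0);print(base.round(3))
go(p[0],p[1],.030,1.643)
E
```

```text
[234 225  29  26 589] [248.3 237.5] (array([609.9, 127. ,  24.4,  24. ]), np.float64(-1.503))
[[0.592 0.13  0.   ]
 [0.646 0.11  0.   ]
 [0.644 0.15  0.   ]
 [0.662 0.075 0.   ]
 [0.659 0.229 0.   ]]
t 24.00 tcp [568.2 133.3 201.4] yaw 1.639 q6 -1.54 | shift [-41.1  -9.1 171.4] turn [-0.     0.    -0.004]
```

```bash
python3 -m pendant '[[[-21,-4.5,0],[0,0,0],0.8],[[-21.3,-4.2,0],[0,0,0],0.8],[[0,0,20],[0,0,0],0.8],[[0,0,35],[0,0,0],0.8],[[0,0,35],[0,0,0],0.8],[[0,0,35],[0,0,0],0.8],[[0,0,22],[0,0,0],0.8],[[0,0,12],[0,0,0],0.8],[[0,0,5],[0,0,0],0.8],[[0,0,0],[0,0,0],0.8]]'
python3 -m pendant '[[[0,0,0],[0,0,0],0.6],[[0,0,0],[0,0,0],0.45],[[0,0,0],[0,0,0],0.3],[[0,0,0],[0,0,0],0.3],[[0,0,0],[0,0,0],0.3],[[0,0,0],[0,0,0],0.3]]' 40
python3 -c "
from h import *
go(.483,-.272,.13,1.637)"
```

```text
t: 24.83
tool_pos: [0.6108, 0.1255, 0.0364]
tool_rot: [0.102, -3.139, 0.0]
contact_force: [0.3, 0.4, 1.0]
opening: 0.0683
grip_force: 0.0
t: 25.33
tool_pos: [0.6131, 0.1267, 0.0397]
tool_rot: [-0.104, 3.135, 0.0]
contact_force: [-0.3, 0.6, 6.9]
opening: 0.0379
grip_force: 39.6
t 25.33 tcp [613.1 126.7  39.7] yaw 1.637 q6 -1.55 | shift [ 155.8 -389.2  -91.1] turn [0.    0.005 0.   ]
```

```bash
python3 -m pendant '[[[0,0,-12],[0,0,0],0.3],[[0,0,-30],[0,0,0],0.3],[[0,0,-36],[0,0,0],0.3],[[0,0,-30],[0,0,0],0.3],[[5,-12,-12],[0,0,0],0.3],[[11,-27,0],[0,0,0],0.3],[[14,-35,0],[0,0,0],0.3],[[14,-35,0],[0,0,0],0.3],[[14,-35,0],[0,0,0],0.3],[[14,-35,0],[0,0,0],0.3],[[14,-35,0],[0,0,0],0.3],[[14,-35,0],[0,0,0],0.3]]'
python3 -m pendant '[[[14,-35,0],[0,0,0],0.3],[[14,-35,0],[0,0,0],0.3],[[14,-35,0],[0,0,0],0.3],[[10,-25,0],[0,0,0],0.3],[[4,-10,0],[0,0,0],0.3],[[0,0,0],[0,0,0],0.3],[[0,0,0],[0,0,0],0.3]]'
python3 - <<'E'
from h import *
go(.484,-.272,.0435,1.637)
m=optics.camera_model("wrist"); im=optics.get_image("wrist"); cv2.imwrite("pics/w11.png",im[:,:,::-1])
E
```

```text
t: 26.33
tool_pos: [0.5265, -0.1301, 0.1573]
tool_rot: [-0.105, 3.14, -0.0]
contact_force: [1.3, -0.3, -1.7]
opening: 0.038
grip_force: 40.1
t: 26.92
tool_pos: [0.4809, -0.2717, 0.1569]
tool_rot: [-0.103, 3.14, 0.001]
contact_force: [-0.0, 1.0, -1.2]
opening: 0.0378
grip_force: 40.1
t 26.92 tcp [ 480.9 -271.7  156.9] yaw 1.636 q6 -2.29 | shift [ -3.   -0.6 113.4] turn [ 0.001  0.    -0.001]
```

View pics/w11.png

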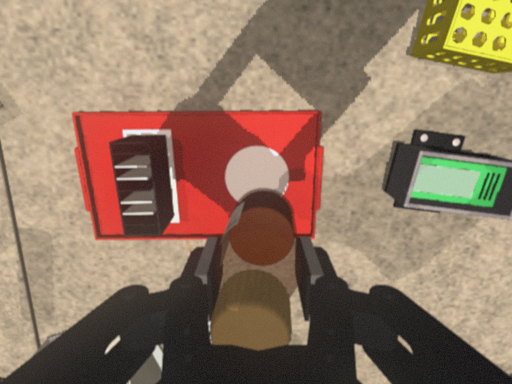

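The comb box's base edges lie about 5 mm inside the white rectangle's edges (its right edge at (170,175)), so it is centred. The brown bottle hangs upright over the disc at (257,172). Lower it.

```bash
python3 -m pendant '[[[-1,0,15],[0,0,0],0.3],[[-1,0,30],[0,0,0],0.3],[[0,0,30],[0,0,0],0.3],[[0,0,20],[0,0,0],0.3],[[0,0,9],[0,0,0],0.3],[[0,0,4],[0,0,0],0.3],[[0,0,0],[0,0,0],0.3]]'
for i in 1 2 3 4; do python3 -m pendant '[[[0,0,1.5],[0,0,0],0.3],[[0,0,0],[0,0,0],0.3]]' | grep -E "pos|contact";done
```

```text
t: 27.55
tool_pos: [0.4833, -0.2709, 0.0485]
tool_rot: [0.106, -3.139, -0.001]
contact_force: [-0.0, 0.6, -1.5]
opening: 0.0382
grip_force: 40.1
tool_pos: [0.4843, -0.2725, 0.0491]
contact_force: [0.5, -0.8, -1.0]
tool_pos: [0.4837, -0.2724, 0.0468]
contact_force: [0.1, -0.3, -0.6]
tool_pos: [0.4831, -0.2721, 0.0444]
contact_force: [-0.1, 0.2, -2.0]
tool_pos: [0.4836, -0.2722, 0.0437]
contact_force: [-0.8, 0.6, 3.5]
```

Contact. Release, rise and back off for a final check.

```bash
python3 -m pendant '[[[0,0,-0.5],[0,0,0],0.45],[[0,0,0],[0,0,0],0.6],[[0,0,0],[0,0,0],0.75],[[0,0,0],[0,0,0],0.75],[[0,0,0],[0,0,0],0.75],[[0,0,-12],[0,0,0],0.75],[[0,0,-30],[0,0,0],0.75],[[0,0,-40],[0,0,0],0.75],[[0,0,-40],[0,0,0],0.75],[[0,0,-40],[0,0,0],0.75],[[0,0,0],[0,0,0],0.75]]'
python3 -m pendant '[[[0,35,0],[0,0,0],0.75],[[0,35,0],[0,0,0],0.75],[[20,35,0],[0,0,0],0.75],[[20,35,0],[0,0,0],0.75],[[20,35,0],[0,0,0],0.75],[[20,30,0],[0,0,0],0.75],[[0,0,0],[0,0,0],0.75],[[0,0,0],[0,0,0],0.75],[[0,0,0],[0,0,0],0.75]]'
python3 - <<'E'
from h import *
m=optics.camera_model("top"); im=optics.get_image("top"); H=hsv(im); h,s,v=cv2.split(H)
for n,k,z in (("cyan",(h>90)&(h<108)&(s>90),.08),("blue",(h>110)&(h<130)&(s>120),.098),("tan",(h>8)&(h<28)&(s>90)&(v>110),.105),("green",(h>45)&(h<85)&(s>80)&(v>50),.026)):
  for b,st,c in blobs(k&(np.arange(384)[:,None]<245)&(np.arange(384)[:,None]>165),15): print(n,st,c.round(1),rect(b,m,z))
cv2.imwrite("pics/t12.png",cv2.resize(im[150:260,160:440,::-1],None,fx=2.8,fy=2.8,interpolation=cv2.INTER_CUBIC))
E
```

```text
t: 29.13
tool_pos: [0.4872, -0.2749, 0.2173]
tool_rot: [-0.104, 3.126, -0.018]
contact_force: [1.3, -1.3, 1.1]
opening: 0.0643
grip_force: 0.0
t: 29.88
tool_pos: [0.3901, -0.0729, 0.2062]
tool_rot: [-0.104, 3.138, -0.002]
contact_force: [-0.1, 1.3, -0.0]
opening: 0.0638
grip_force: 0.0
cyan [ 89 175   7   6  31] [ 91.9 178. ] (array([579.7, 711.4,  20.6,  17.3]), np.float64(-1.555))
cyan [284 176   9  10  77] [288.  180.4] (array([580. ,  51.5,  31. ,  26.8]), np.float64(0.008))
cyan [ 171  190   71   51 1334] [207.6 215. ] (array([460.6, 320.9, 214.3, 114.9]), np.float64(1.29))
blue [178 200  14  13 141] [184.3 206. ] (array([485.1, 389.8,  42.8,  39.6]), np.float64(-1.554))
blue [151 214   5  10  22] [153.  218.4] (array([442.2, 489.5,  31.5,   6.8]), np.float64(-0.312))
blue [141 236   6   8  20] [143.8 239.4] (array([373.8, 514.7,  26.1,   7.3]), np.float64(-0.337))
tan [125 172   8   8  43] [128.6 175.3] (array([583.3, 579.8,  23.3,  21.4]), np.float64(-0.377))
tan [384 207   9   9  66] [388.2 210.9] (array([ 478.7, -269.9,   26.7,   25.7]), np.float64(-0.043))
green [210 210  12  21  75] [215.5 223.9] (array([449.1, 288.4,  64. ,  36. ]), np.float64(-0.301))
green [316 210  13  12  78] [320.1 215.3] (array([470.6, -69. ,  41.3,  38.2]), np.float64(1.562))
```

View pics/t12.png

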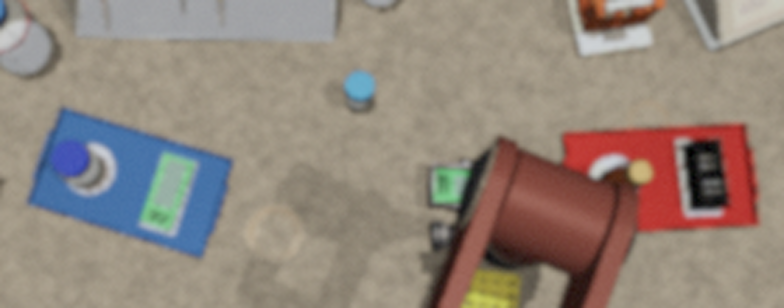

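The final top view shows all four items on their places: blue cap (70,158), carrier (170,190), brown bottle (640,172), comb box (707,175). The light-blue bottle at (360,90) has not moved.

```bash
python3 -c "
from station import ctrl
print(ctrl.finish_job())"
```

```text
the job is handed in; nothing more can be done
None
```

Both kits are made up and the job is handed in at about 30 s of the 104 s allowed: in the last camera checks all four items stood within about 5 mm of their places, the upper carriers were settled, and the light-blue-capped bottle had not moved; no verdict came back.

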